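Lock the second dish stop into the slotted bench rail

ROBOT

A 7-joint arm with a two-finger parallel gripper is mounted at the origin on a cart in front of the work surface, level with it; the furniture and walls round the work are solid. World frame = base frame: x ahead of the robot, y to its left, z up, the work surface at z = 0. Lengths are in m, angles in rad, forces in N, time in s.
With the tool pointing down it reaches from about 0.425 to 0.925 m from the base axis. Payload 6.8 kg.
Tool frame: the origin (TCP) lies midway between the tips of the shut fingers; the grasp point (between the pads) lies 19 mm behind it; z points along the fingers, y is the line along which they close (so a half turn about z gives the same grasp; the last joint's range is limited). The gripper opens to 88 mm and grips with 3 to 60 N. Pads are 20 mm wide; open, the fingers measure 115 mm over their backs; the gripper's body (75 mm by 178 mm) begins 61 mm behind the grasp point.
Start: joints at [1.104, 0.477, 0.022, 1.555, -0.011, 1.109, -0.083], TCP at [0.237, -0.632, 0.223] pointing down, gripper open.
Joint ranges: [-2.96, 2.96], [-0.34, 2.1], [-1.41, 1.46], [0.24, 2.44], [-1.37, 4.51], [0.17, 1.92], [-2.96, 2.96]. Speed limits (rad/s): [2.39, 2.39, 3.14, 3.14, 3.14, 3.14, 3.14].

INTERFACE

Orientations are given as a rotation vector (axis times angle).
In Python, from workcell import ctrl, optics gives the robot as it stands.
- The arm moves only by the tool step_arm, never from a script. Its arguments are lists of equal length, an entry for each row: "delta_pos": the shift along the tool's x, y, z in mm, a list of three; "rot": the turn, a rotation vector about the tool's x, y, z in degrees, a list of three. In form: {"delta_pos": [[tx, ty, tz], ...], "rot": [[ax, ay, az], ...]}. A call has 1 to 20 rows; each row is the pose to reach, as a shift and turn from the pose commanded when the call began, along the tool's axes at that moment; what a row does not reach only later rows make up. A row lasts 1/12 s, in which the tool goes at most 41.7 mm and 7.16 degrees, less where a joint would pass 70% of its speed; a pose out of reach is approached as far as the arm can. A call with a gripper value outside its range is refused whole. "hand" is the opening, from 0 (shut) to 1 (fully open), set as the call begins (left out, the last holds). The fingers move at their own pace and stop on an object; "squeeze" is the grip in N (left out, the last holds). Time passes only in rows, so rows that repeat a pose let the fingers close. It gives the time, the measured TCP pose, the force, the opening and the grip force at its end, in the units of the state.
- ctrl.get_state(): the state, without advancing time (a new reading comes with each control period).
- optics.camera(name): name is "side" or "top"; returns a dict with "pixels" (384x512x3 uint8, red, green, blue), "vfov" (degrees; the focal length in pixels is half the picture's height over the tangent of half this angle, whatever the lens; pixels are square), "cx", "cy" (the principal point, pixels), "origin" and "orientation" of the camera in the world. Camera axes: x right, y up, looking along -z (the intrinsics and any distortion apply to the point x, -y, -z); pixel columns grow to the right and rows downward; lengths in m; the calibration is good to about 2 mm. A picture is of the moment at which its call begins. There is no depth.
- ctrl.close_job(): hands the job in; it is judged then, once.
The state is a dict: "time": time; "joint_pos": joint angles; "joint_velocities": joint speeds; "tau": joint torques, N m; "tcp_pos": TCP position; "orientation": TCP orientation; "force": force on the tool from outside, world axes, zero at the start; "wrist_torque": the same for the moment, N m; "width": opening from 0.0 (shut) to 1.0 (fully open); "grip_force": force on a finger pad.
Only numpy, scipy, OpenCV 4.12 (cv2) and the standard library are available. Lean on these libraries where they do the work, as an engineer would, in place of code of your own. Each camera call takes 0.05 s, during which the arm holds its last target. There are 200 camera calls.

TASK

The slotted rail has one dish stop locked in it already; fit the second at the place marked by the two black index tabs. Take the loose stop whose foot is a straight bar, lower it with its foot along the slot until its collar rests on the rail, then give it a quarter turn so that the foot lies crosswise and is caught under both lips, and let it go, standing upright like the one already fitted. Leave the round-footed stop, which does not fit the slot, where it stands.

Things in the scene. Friction and masses are not known exactly. Their poses are not given: they have to be found in the camera images.
- bar_stop: the loose stop to fit, upright on the table, 69 mm high, 0.2 kg. Upwards: straight dark-steel bar foot 60x18x10 mm; neck 18 mm thick (z 10-24); round collar 48 mm (z 24-29); stem 16 mm (z 29-39); black grip bar 50x14x30 mm (z 39-69), to be pinched across its 14 mm. Origin: centre of the foot's underside; z up the stem, x along both foot and grip bar, y across them
- disc_stop: a similar loose stop that does not fit: same collar, stem and grip bar, but its foot is a round dark disc of diameter 62 mm, 10 mm thick. It stands upright near the other. Origin: centre of the foot's underside; x along its grip bar, z up
- slot_rail: fixed aluminium rail, 84 mm wide, 260 long, 36 high. Origin: centre of its underside; y along it, x across, z up. Slot in its top on the centre line, 30 mm wide, along y, ends closed; lips 6 mm thick (z 30-36); hollow below 76 mm wide, down to z = 4. With the collar on the lips a stop's foot underside is at z = 12; the foot turns freely up to z = 20. Fitted stop: fixed, at the end without tabs
- index_tabs: a pair of small black tabs fixed face to face on the rail's two side walls, 24 mm wide, 39 mm high, 65 to 85 mm from the rail's middle towards either end; they mark where along the slot the stop goes (the fitted stop is 65 to 85 mm the other way). Origin: midway between the tabs, on the slot's centre line, level with the rail's underside; axes as the rail's
Things that resemble listed ones, but are neither listed nor needed, are in the scene too. Leave any turquoise look-alike of the bar_stop alone.

How it is judged:
By the outcome, as a careful person would: the job done as asked, in the order asked, and still so for the second after the job is handed in, with the robot touching nothing.
It also fails if it takes over 42 s, if anything falls off the work surface, if the arm or the gripper's body presses on something with over 40 N, if the wrist force passes 120 N, or if a joint passes its speed limit or range.

## Working session

There is one attempt and no reset: what is moved stays moved. The work goes in short steps, Python scripts to look and compute and a tool call to move; the robot and the scene stay as the last step left them, time stands still between calls to the robot, and variables do not carry over. Pictures are saved under pics/ and viewed, at most 10 in all, crops included, and the job is handed in when it is done.

Besides the shell and the picture viewer there is one more tool, called after ">>>" as name(argument=value, ...), one argument or row to a line, values as JSON. step_arm: Moves the arm, as the interface text tells. Its arguments: {"type":"object","properties":{"delta_pos":{"type":"array"},"rot":{"type":"array"},"hand":{"type":"number"},"squeeze":{"type":"number"}},"required":["delta_pos","rot"]}

```bash
mkdir -p pics; ls; python3 - <<'E'
from workcell import ctrl, optics
import cv2, pickle
s=ctrl.get_state(); print(s)
for n in("side","top"):
    c=optics.camera(n); pickle.dump(c,open(n+'.pkl','wb'))
    print({k:v for k,v in c.items() if k!='pixels'})
    cv2.imwrite(f'pics/{n}0.png',c['pixels'][:,:,::-1])
E
```

```text
pics
{'time': 0.0, 'joint_pos': array([ 1.10390641,  0.47778153,  0.02236813,  1.55642591, -0.01150939,
        1.10930601, -0.08307409]), 'joint_velocities': array([-0.00114051, -0.00023847, -0.00037616,  0.00016796, -0.00069691,
        0.00017096, -0.00065813]), 'tau': array([ 5.57034273e-04, -5.82855070e+01,  1.53573800e+00, -2.72601575e+01,
       -5.40969463e-02,  1.70195836e-02,  1.90407291e-04]), 'tcp_pos': array([ 0.23678361, -0.631471  ,  0.22170552]), 'orientation': array([-3.08946457e+00, -5.60286764e-01,  7.12303077e-04]), 'force': array([ 0.13091246, -0.02377348,  0.6939353 ]), 'wrist_torque': array([-0.03275613,  0.03415528, -0.01751692]), 'grip_force': 0.0, 'width': 0.9952064301479837}
{'vfov': 55.31403052301874, 'cx': 258.2280398602218, 'cy': 185.47909770477008, 'origin': array([ 0.54524614, -0.73215168,  0.41369129]), 'orientation': array([1.13417447, 0.04746354, 0.0340716 ])}
{'vfov': 45.449877935025846, 'cx': 254.3510878169502, 'cy': 190.88793982537973, 'origin': array([0.23139587, 0.06297815, 1.41997654]), 'orientation': array([ 0.15911689, -0.15255391, -1.5535993 ])}
```

View pics/side0.png

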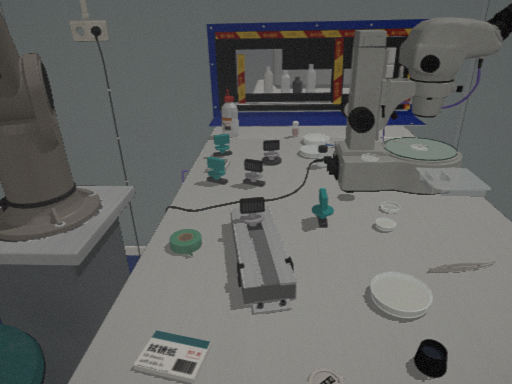

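View pics/top0.png

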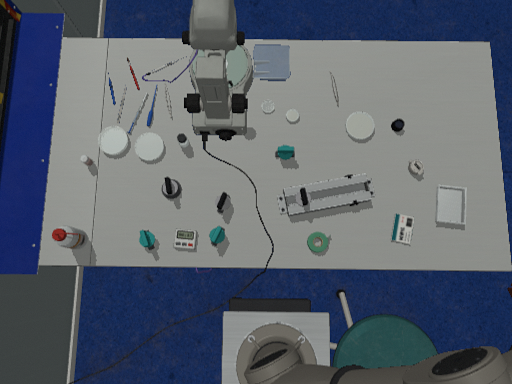

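The side view shows two candidates with black grips. One is at (254,170) with a straight bar foot, (223,202) in top. The other is at (271,150) with a disc foot, (170,187) in top. The turquoise stops at (222,145), (216,168) and (322,205) are look-alikes, and the fitted stop is at (252,207). The one at (254,170) fits the description, so I'll confirm it in an enlarged crop.

```bash
cat > h.py <<'E'
import numpy as np, cv2, pickle
from scipy.spatial.transform import Rotation as R
def load(n): return pickle.load(open(n+'.pkl','rb'))
def ray(c,u,v):
    h,w=c['pixels'].shape[:2]; f=h/2/np.tan(np.radians(c['vfov'])/2)
    d=R.from_rotvec(c['orientation']).apply([(u-c['cx'])/f,-(v-c['cy'])/f,-1]); return np.array(c['origin']),d
def onz(c,u,v,z):
    o,d=ray(c,u,v); return o+d*(z-o[2])/d[2]
def proj(c,p):
    h=c['pixels'].shape[0]; f=h/2/np.tan(np.radians(c['vfov'])/2)
    q=R.from_rotvec(c['orientation']).inv().apply(np.array(p)-c['origin']); return c['cx']-f*q[0]/q[2], c['cy']+f*q[1]/q[2]
E
python3 - <<'E'
from h import *
s,t=load('side'),load('top')
def crop(c,u0,v0,u1,v1,k): return cv2.resize(c['pixels'][v0:v1,u0:u1,::-1],None,fx=k,fy=k,interpolation=cv2.INTER_CUBIC)
a=crop(s,200,130,300,195,5); b=crop(t,145,175,245,225,5)
cv2.imwrite('pics/c1.png',np.vstack([a,b]))
a=crop(s,220,190,300,315,4.6); b=crop(t,270,165,385,225,4)
H=max(a.shape[0],b.shape[0]); im=np.zeros((H,a.shape[1]+b.shape[1]//1,3),np.uint8)
im[:a.shape[0],:a.shape[1]]=a; im[:b.shape[0],a.shape[1]:]=b
cv2.imwrite('pics/c2.png',im[:, :800]); print(im.shape)
print('bar top',onz(t,223,202,.069),'side',onz(s,254,164,.069),'foot',onz(s,254,182,.01))
print('disc',onz(t,170,187,.03), onz(s,271,160,0))
E
```

```text
(575, 828, 3)
bar top [0.46853623 0.16368738 0.069     ] side [0.48266571 0.1365046  0.069     ] foot [0.4799994  0.15527263 0.01      ]
disc [0.52070687 0.3321199  0.03      ] [5.21513380e-01 3.44349306e-01 5.55111512e-17]
```

View pics/c1.png

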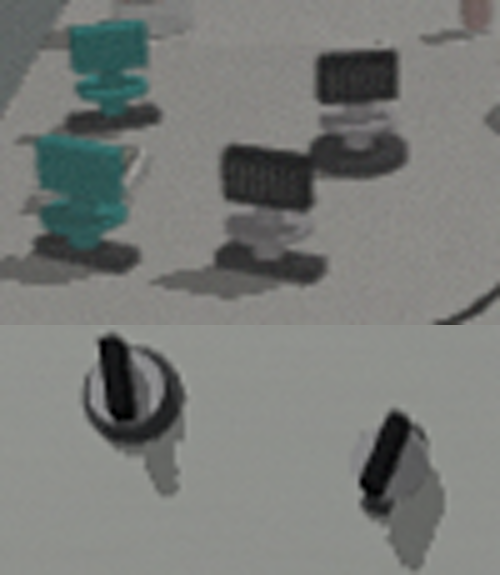

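View pics/c2.png

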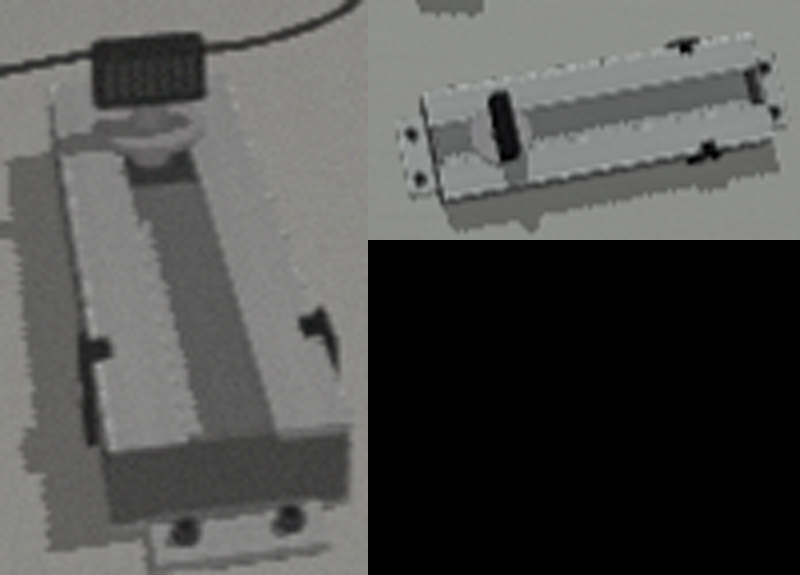

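The crop confirms it: the stop at side (254,170) / top (223,202) has the straight bar foot, and the one at (271,150) / (170,187) stands on a disc. The index tabs are at side (240,266) and (288,262), and at top (357,177) and (363,203), at the rail end nearer the side camera.

```bash
cat > m.py <<'E'
from h import *
def blob(c,box,thr=60):
    u0,v0,u1,v1=box; p=c['pixels'][v0:v1,u0:u1].astype(int)
    m=(p.max(2)<thr).astype(np.uint8); n,l,st,ce=cv2.connectedComponentsWithStats(m)
    out=[]
    for i in range(1,n):
        if st[i,4]<5: continue
        ys,xs=np.nonzero(l==i); r=cv2.minAreaRect(np.c_[xs,ys].astype(np.float32))
        out.append((int(st[i,4]),ce[i]+[u0,v0],r[1],r[2],cv2.boxPoints(r)+[u0,v0]))
    return sorted(out,key=lambda q:-q[0])
def tri(c1,p1,c2,p2):
    o1,d1=ray(c1,*p1);o2,d2=ray(c2,*p2)
    k=np.linalg.lstsq(np.c_[d1,-d2],o2-o1,rcond=None)[0]
    a,b=o1+d1*k[0],o2+d2*k[1]; return (a+b)/2,np.linalg.norm(a-b)
E
python3 - <<'E'
from m import *
s,t=load('side'),load('top')
np.set_printoptions(precision=4,suppress=True)
for nm,bt,bs in(('bar',(214,188,232,214),(240,155,268,174)),('disc',(163,175,178,196),(260,138,282,152)),('fitted',(297,184,312,208),(238,196,268,215))):
    for th in (40,60,80):
        B=blob(t,bt,th)[:1];S=blob(s,bs,th)[:1]
        if not B or not S: continue
        B,S=B[0],S[0]
        print(nm,th,B[0],B[1],B[2],B[3],'|',S[0],S[1],S[2],tri(t,B[1],s,S[1]))
        # directions of long axis at z .069 from top
        bp=B[4]; e=[(bp[i]+bp[(i+1)%4])/2 for i in range(4)]
        k=0 if np.linalg.norm(e[0]-e[2])>np.linalg.norm(e[1]-e[3]) else 1
        P,Q=onz(t,*e[k],.069),onz(t,*e[k+2],.069); d=P-Q
        print('   axis',np.linalg.norm(d),np.degrees(np.arctan2(d[1],d[0])))
for th in (50,70):
  for b in blob(t,(335,170,372,210),th)[:4]: print('tab top',th,b[0],b[1],onz(t,*b[1],.039))
  for b in blob(s,(232,255,300,300),th)[:4]: print('tab side',th,b[0],b[1],onz(s,*b[1],.039))
# rail top corners, eyeballed
for n,q in(('A',(284,189)),('B',(289.5,214.5)),('C',(366,174)),('D',(373,199))): print(n,onz(t,*q,.036))
E
```

```text
bar 40 88 [221.5    201.4091] (6.11948823928833, 18.93820571899414) 14.931418418884277 | 16 [257.1875 162.0625] (8.00367546081543, 2.9104275703430176) (array([0.4805, 0.1702, 0.0591]), np.float64(0.016889057826269923))
   axis 0.057276569187920554 -13.273976568576614
bar 60 103 [221.4078 202.1845] (6.63481330871582, 19.646774291992188) 14.931416511535645 | 226 [255.0885 164.3319] (14.0, 22.0) (array([0.477 , 0.1706, 0.053 ]), np.float64(0.012432368434846977))
   axis 0.059401905885706936 -13.273972766791127
bar 80 124 [221.5806 202.0403] (8.272306442260742, 20.352500915527344) 23.198589324951172 | 249 [255.0241 164.3213] (14.0, 23.0) (array([0.4771, 0.1701, 0.0534]), np.float64(0.011905953288849882))
   axis 0.06135334987217122 -21.54173920068677
disc 40 80 [168.025 185.625] (15.697771072387695, 5.232591152191162) 81.8698959350586 | 15 [267.3333 142.2   ] (3.0, 7.0) (array([0.5144, 0.3313, 0.0637]), np.float64(0.006906629652134238))
   axis 0.04866024137986137 10.715776270673704
disc 60 118 [169.0678 187.5424] (18.0, 14.0) 90.0 | 143 [271.035  144.9371] (10.0, 14.0) (array([0.5183, 0
[... 1187 characters left out ...]
50 13 [365.6154 186.6923] [ 0.5266 -0.2717  0.039 ]
tab top 50 9 [349. 176.] [ 0.5598 -0.2216  0.039 ]
tab side 50 65 [238.9846 272.6154] [ 0.4823 -0.2602  0.039 ]
tab side 50 27 [288.8889 261.4074] [ 0.563  -0.2288  0.039 ]
tab top 70 34 [354.1765 203.    ] [ 0.4753 -0.2349  0.039 ]
tab top 70 26 [365.7308 186.1538] [ 0.5283 -0.2721  0.039 ]
tab top 70 13 [348.4615 175.8462] [ 0.5603 -0.2199  0.039 ]
tab side 70 506 [270.8063 292.0791] [ 0.5343 -0.3044  0.039 ]
tab side 70 93 [239.2043 273.2688] [ 0.4828 -0.2619  0.039 ]
tab side 70 39 [288.9231 261.3333] [ 0.5631 -0.2286  0.039 ]
A [ 0.5171 -0.0208  0.036 ]
B [ 0.438  -0.0375  0.036 ]
C [ 0.5675 -0.275   0.036 ]
D [ 0.4889 -0.2936  0.036 ]
```

```bash
python3 - <<'E'
from m import *
s,t=load('side'),load('top')
np.set_printoptions(precision=4,suppress=True)
for nm,bt,bs in(('bar',(214,188,232,210),(240,158,263,174)),('disc',(163,175,174,194),(260,138,282,151))):
    for th in (50,65,80):
        B=blob(t,bt,th)[0];S=blob(s,bs,th)[0]
        X,g=tri(t,B[1],s,S[1]); print(nm,th,B[:3],'|',S[:3],X,g, 'top@.054',onz(t,*B[1],.054),'side@.054',onz(s,*S[1],.054))
        o1,d1=ray(t,*B[1]);print('  reproj',proj(t,X),proj(s,X))
b=blob(s,(238,172,270,190),75); print([(x[0],x[1],x[2],x[3],x[4]) for x in b[:2]])
# turquoise: another check
def tq(c):
    h=cv2.cvtColor(c['pixels'],cv2.COLOR_RGB2HSV); m=cv2.inRange(h,(80,90,60),(100,255,255))
    n,l,st,ce=cv2.connectedComponentsWithStats(m); return [(st[i,4],ce[i]) for i in range(1,n) if 40<st[i,4]<900]
print(tq(t));print(tq(s))
E
```

```text
bar 50 (88, array([221.6023, 200.8523]), (5.1209516525268555, 17.46375846862793)) | (144, array([254.0069, 165.    ]), (17.11688804626465, 10.380563735961914)) [0.4776 0.1697 0.0523] 0.00531276232849809 top@.054 [0.4746 0.1691 0.054 ] side@.054 [0.4804 0.1671 0.054 ]
  reproj (np.float64(221.48667248644068), np.float64(199.98369387357778)) (np.float64(253.03163269859883), np.float64(165.22514297044313))
bar 65 (91, array([221.5714, 201.022 ]), (5.25225830078125, 17.46375846862793)) | (195, array([253.3487, 165.0154]), (12.0, 17.0)) [0.4765 0.1697 0.0525] 0.004098869119859084 top@.054 [0.4741 0.1692 0.054 ] side@.054 [0.4787 0.167  0.054 ]
  reproj (np.float64(221.48102957669963), np.float64(200.3518529888432)) (np.float64(252.59632479560543), np.float64(165.18940659405885))
bar 80 (107, array([221.785 , 200.6449]), (8.043152809143066, 17.47305679321289)) | (211, array([253.2085, 165.0095]), (12.0, 18.0)) [0.4768 0.1689 0.0529] 0.0026951554800495226 top@.054 [0.4753 0.1686 0.054 ] side@.054 [0.4783 0.1671 0.054 ]
  reproj (np.float64(221.725252016329), np.float64(200.2041472000231)) (
[... 1084 characters left out ...]
oat64(168.23698028284724), np.float64(185.39902591150152)) (np.float64(270.61054705322795), np.float64(145.05728248503087))
[(103, array([253.3204, 182.301 ]), (21.197927474975586, 5.634891986846924), 10.304845809936523, array([[242.472, 182.904],
       [243.48 , 177.36 ],
       [264.336, 181.152],
       [263.328, 186.696]]))]
[(np.int32(173), array([285.1156, 151.6127])), (np.int32(92), array([395.0761, 226.9457])), (np.int32(183), array([216.7541, 234.8962])), (np.int32(187), array([146.1818, 238.3904]))]
[(np.int32(208), array([221.4712, 142.0048])), (np.int32(293), array([215.8225, 167.0717])), (np.int32(323), array([322.4365, 205.582 ])), (np.int32(343), array([181.2536, 339.1924]))]
```

```bash
python3 - <<'E'
from m import *
s,t=load('side'),load('top')
np.set_printoptions(precision=4,suppress=True)
gs=cv2.GaussianBlur(s['pixels'].mean(2),(3,3),0.8); gt=cv2.GaussianBlur(t['pixels'].mean(2),(3,3),0.8)
print('side row255',gs[255,234:302].astype(int)); print('top col335',gt[170:218,335].astype(int))
def edges(line,c):  # subpixel strongest falling before c and rising after
    g=np.gradient(line); 
    def sub(i): 
        a,b,d=abs(g[i-1]),abs(g[i]),abs(g[i+1]); return i+.5*(a-d)/(a-2*b+d)
    l=max(range(c-9,c),key=lambda i:-g[i]); r=max(range(c,c+9),key=lambda i:g[i]); return sub(l),sub(r)
def report(n,P):
    P=np.array(P); vx,vy,x,y=cv2.fitLine(P[:,:2].astype(np.float32),cv2.DIST_HUBER,0,.001,.001).ravel()
    if vy>0: vx,vy=-vx,-vy
    r=(P[:,:2]-[x,y])@[-vy,vx]; print(n,'ang',np.degrees(np.arctan2(vy,vx)),'x at y=-.16',x+vx/vy*(-.16-y),'at -.2275',x+vx/vy*(-.2275-y),'rms',np.median(abs(r)))
L,Rr=[],[]
for v in range(236,280):
    c=round(255.5+(v-232)*0.44)
    l,r=edges(gs[v],c); L.append(onz(s,l,v,.036)); Rr.append(onz(s,r,v,.036))
report('side L',L);report('side R',Rr)
L,Rr=[],[]
for u in range(314,354):
    c=round(194.5-(u-314)*0.2); l,r=edges(gt[:,u],c); L.append(onz(t,u,l,.036)); Rr.append(onz(t,u,r,.036))
report('top L(far)',L);report('top R(near)',Rr)
for q in((241.3,266),(288.9,261.4)): print('tab side',onz(s,*q,.039))
# orientation of bar
for e in(((243,180.1),(263.8,183.9)),): 
    d=onz(s,*e[1],.006)-onz(s,*e[0],.006); print('foot',np.linalg.norm(d),np.degrees(np.arctan2(d[1],d[0])), (onz(s,*e[1],.006)+onz(s,*e[0],.006))/2)
B=blob(t,(214,188,232,210),50)[0][4]; e=[(B[i]+B[(i+1)%4])/2 for i in range(4)]
k=0 if np.linalg.norm(e[0]-e[2])>np.linalg.norm(e[1]-e[3]) else 1
d=onz(t,*e[k],.069)-onz(t,*e[k+2],.069); print('grip',np.linalg.norm(d),np.degrees(np.arctan2(d[1],d[0])),(onz(t,*e[k],.069)+onz(t,*e[k+2],.069))/2)
S=ctrl=None
E
```

```text
side row255 [ 95  91  83  84 104 125 131 130 131 131 132 132 132 132 132 132 131 132
 133 133 132 129 115  97  89  89  90  89  89  90  89  88  88  88  89  87
  90 105 125 132 132 132 132 132 133 133 133 133 133 132 131 132 135 137
 136 132 132 136 137 136 135 135 136 136 136 135 136 137]
top col335 [141 141 141 141 141 140 141 143 148 151 147 142 141 141 140 141 135 113
  95  94  96  96  96  95 100 116 130 138 141 141 141 141 141 140 143 141
 112  87  91  99  99  99  99 100 110 127 138 141]
side L ang -70.611946 x at y=-.16 0.49392268 at -.2275 0.51767737 rms 0.0021558622209224376
side R ang -78.613106 x at y=-.16 0.52345717 at -.2275 0.5370515 rms 0.00011224901988230877
top L(far) ang -78.60493 x at y=-.16 0.52190673 at -.2275 0.5355111 rms 0.0006421575474867103
top R(near) ang -78.226234 x at y=-.16 0.4963814 at -.2275 0.5104506 rms 0.00033961552708858993
tab side [ 0.4844 -0.2431  0.039 ]
tab side [ 0.563  -0.2288  0.039 ]
foot 0.06264032347070127 -22.900808004943755 [0.4774 0.1642 0.006 ]
grip 0.052695217716501805 -21.514688412673472 [0.4716 0.1682 0.069 ]
```

```bash
cat > go.py <<'E'
# usage: go.py x y z yheading [x y z yheading ...]  -> rows relative to current pose
import sys; from h import *; from workcell import ctrl
s=ctrl.get_state(); R0=R.from_rotvec(s['orientation']); p0=np.array(s['tcp_pos']); M=R0.as_matrix()
print('t',s['time'],'tcp',p0.round(4),'yhead',round(np.degrees(np.arctan2(M[1,1],M[0,1])),2),'tilt',round(np.degrees(np.arccos(-M[2,2])),2),'j',np.round(s['joint_pos'],2),'F',np.round(s['force'],1),'w',round(s['width'],3),'g',s['grip_force'])
a=np.array(sys.argv[1:],float).reshape(-1,4)
for x,y,z,h in a:
    h=np.radians(h); Y=np.array([np.cos(h),np.sin(h),0]); Z=np.array([0,0,-1.]); T=np.c_[np.cross(Y,Z),Y,Z]
    print((R0.inv().apply(np.array([x,y,z])-p0)*1000).round(1),np.degrees((R0.inv()*R.from_matrix(T)).as_rotvec()).round(2))
E
python3 go.py .45 -.3 .22 -20 .4765 .168 .17 68.1 .4765 .168 .038 68.1
```

```text
t 0.1 tcp [ 0.2368 -0.6315  0.2218] yhead -69.44 tilt 0.09 j [ 1.1   0.48  0.02  1.56 -0.01  1.11 -0.08] F [ 0.1  0.5 -0.1] w 1.001 g 0.0
[ 316.  -235.6    2.2] [-9.000e-02 -3.000e-02 -4.944e+01]
[ 505.2 -664.4   52.8] [-5.0000e-02 -1.0000e-01 -1.3754e+02]
[ 505.2 -664.2  184.8] [-5.0000e-02 -1.0000e-01 -1.3754e+02]
```

>>> step_arm(
  delta_pos=[
    [316,-236,2],
    [316,-236,2],
    [316,-236,2],
    [316,-236,2],
    [316,-236,2],
    [316,-236,2],
    [316,-236,2],
    [316,-236,2],
    [505,-664,53],
    [505,-664,53],
    [505,-664,53],
    [505,-664,53],
    [505,-664,53],
    [505,-664,53],
    [505,-664,53],
    [505,-664,53],
    [505,-664,53],
    [505,-664,53],
    [505,-664,53],
    [505,-664,53],
  ],
  rot=[
    [0,0,-50],
    [0,0,-50],
    [0,0,-50],
    [0,0,-50],
    [0,0,-50],
    [0,0,-50],
    [0,0,-50],
    [0,0,-50],
    [0,0,-137.5],
    [0,0,-137.5],
    [0,0,-137.5],
    [0,0,-137.5],
    [0,0,-137.5],
    [0,0,-137.5],
    [0,0,-137.5],
    [0,0,-137.5],
    [0,0,-137.5],
    [0,0,-137.5],
    [0,0,-137.5],
    [0,0,-137.5],
  ],
  hand=1,
  squeeze=30,
)

```text
time: 1.77
tcp_pos: [0.4737, 0.1445, 0.1718]
orientation: [0.631, 3.077, -0.001]
force: [0.8, -0.6, -0.3]
width: 1.001
grip_force: 0.0
```

```bash
python3 go.py .4765 .168 .17 68.1 .4765 .168 .038 68.1
```

```text
t 1.7667 tcp [0.4737 0.1445 0.1718] yhead 66.82 tilt 0.02 j [ 0.24  0.34 -0.78  1.99  0.3   0.93  0.47] F [ 0.8 -0.6 -0.3] w 1.001 g 0.0
[ 6.6 22.7  1.8] [-0.02  0.02 -1.28]
[  6.7  22.8 133.8] [-0.02  0.02 -1.28]
```

>>> step_arm(
  delta_pos=[
    [0,0,0],
    [0,0,0],
    [0,0,0],
  ],
  rot=[
    [0,0,0],
    [0,0,0],
    [0,0,0],
  ],
)

```text
time: 2.02
tcp_pos: [0.4736, 0.1421, 0.1716]
orientation: [-0.641, -3.074, 0.002]
force: [0.5, -1.1, 0.5]
width: 0.997
grip_force: 0.0
```

```bash
python3 go.py .4765 .168 .038 68.1; python3 - <<'E'
from workcell import optics
from h import *
for n in("side","top"):
    c=optics.camera(n); pickle.dump(c,open(n+'1.pkl','wb'))
s,t=load('side1'),load('top1')
def crop(c,u0,v0,u1,v1,k): return cv2.resize(c['pixels'][v0:v1,u0:u1,::-1],None,fx=k,fy=k,interpolation=cv2.INTER_CUBIC)
cv2.imwrite('pics/c3.png',np.hstack([crop(s,210,90,310,190,4),crop(t,175,150,275,250,4)]))
E
```

```text
t 2.0167 tcp [0.4736 0.1421 0.1716] yhead 66.44 tilt 0.08 j [ 0.24  0.34 -0.78  1.99  0.3   0.93  0.47] F [ 0.5 -1.1  0.5] w 0.997 g 0.0
[  7.6  25.1 133.6] [-0.07 -0.04 -1.66]
```

View pics/c3.png

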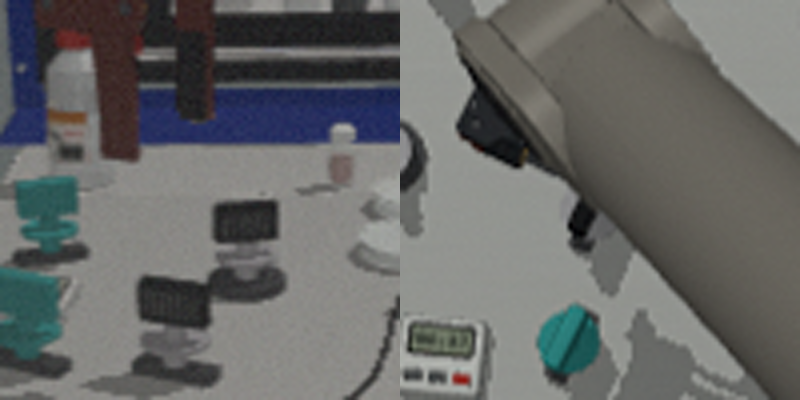

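```bash
python3 - <<'E'
from h import *
s,t=load('side1'),load('top1')
p=np.array([.4736,.1421,.1716]); y=np.array([.4,.917,0]); print(proj(s,p),[proj(s,p+k*y) for k in(-.0575,-.044,.044,.0575)])
print(onz(t,216.8,234.9,.05))
E
```

```text
(np.float64(249.38165249978633), np.float64(124.14823660725725)) [(np.float64(237.84354728095263), np.float64(130.36389079328018)), (np.float64(240.66421785409872), np.float64(128.84437675498305)), (np.float64(257.43481926607694), np.float64(119.80994199369024)), (np.float64(259.78407540883904), np.float64(118.54438205114752))]
[0.37177742 0.18111423 0.05      ]
```

>>> step_arm(
  delta_pos=[
    [6.3,25.5,0],
    [6.3,25.5,30],
    [6.3,25.5,65],
    [6.3,25.5,100],
    [6.3,25.5,120],
    [6.3,25.5,133.5],
    [6.3,25.5,133.5],
    [6.3,25.5,133.5],
  ],
  rot=[
    [0,0,-1.7],
    [0,0,-1.7],
    [0,0,-1.7],
    [0,0,-1.7],
    [0,0,-1.7],
    [0,0,-1.7],
    [0,0,-1.7],
    [0,0,-1.7],
  ],
)

```text
time: 2.78
tcp_pos: [0.4786, 0.168, 0.0388]
orientation: [-0.596, -3.084, 0.001]
force: [-0.0, 0.9, 1.3]
width: 0.998
grip_force: 0.0
```

>>> step_arm(
  delta_pos=[
    [0,0,0],
    [0,0,0],
    [0,0,0],
    [0,0,0],
    [0,0,0],
    [0,0,0],
    [0,0,0],
    [0,0,0],
    [0,0,0],
    [0,0,0],
    [0,0,0],
    [0,0,0],
  ],
  rot=[
    [0,0,0],
    [0,0,0],
    [0,0,0],
    [0,0,0],
    [0,0,0],
    [0,0,0],
    [0,0,0],
    [0,0,0],
    [0,0,0],
    [0,0,0],
    [0,0,0],
    [0,0,0],
  ],
  hand=0,
  squeeze=35,
)

```text
time: 3.78
tcp_pos: [0.4782, 0.1686, 0.0384]
orientation: [-0.594, -3.085, 0.0]
force: [1.2, -0.4, -2.0]
width: 0.158
grip_force: 35.0
```

```bash
python3 go.py .478 .168 .14 68.1 .47 -.02 .19 40 .5215 -.230 .15 11.4
```

```text
t 3.7833 tcp [0.4782 0.1686 0.0384] yhead 68.2 tilt 0.01 j [ 0.07  0.56 -0.66  2.06  0.53  0.7   0.25] F [ 1.2 -0.4 -2. ] w 0.158 g 34.99731659889221
[   0.    -0.7 -101.6] [-0.01 -0.01  0.1 ]
[ -62.4 -178.2 -151.5] [-1.00e-02 -1.00e-02  2.82e+01]
[-188.2 -354.1 -111.5] [-2.00e-02 -0.00e+00  5.68e+01]
```

Gripped: the opening is 0.158 × 88 mm = 13.9 mm, which matches the 14 mm bar. Next I lift it and carry it above the tabs.

>>> step_arm(
  delta_pos=[
    [0,0,-40],
    [0,0,-80],
    [0,0,-115],
    [-62,-178,-150],
    [-62,-178,-150],
    [-62,-178,-150],
    [-62,-178,-150],
    [-62,-178,-150],
    [-188,-354,-112],
    [-188,-354,-112],
    [-188,-354,-112],
    [-188,-354,-112],
    [-188,-354,-112],
    [-188,-354,-112],
    [-188,-354,-112],
    [-188,-354,-112],
    [-188,-354,-112],
    [-188,-354,-112],
    [-188,-354,-112],
    [-188,-354,-112],
  ],
  rot=[
    [0,0,0],
    [0,0,0],
    [0,0,0],
    [0,0,28],
    [0,0,28],
    [0,0,28],
    [0,0,28],
    [0,0,28],
    [0,0,56.8],
    [0,0,56.8],
    [0,0,56.8],
    [0,0,56.8],
    [0,0,56.8],
    [0,0,56.8],
    [0,0,56.8],
    [0,0,56.8],
    [0,0,56.8],
    [0,0,56.8],
    [0,0,56.8],
    [0,0,56.8],
  ],
)

```text
time: 5.45
tcp_pos: [0.5216, -0.2286, 0.1509]
orientation: [1.987, 2.433, 0.0]
force: [-1.1, -0.5, -1.5]
width: 0.157
grip_force: 35.0
```

```bash
python3 go.py .5215 -.23 .15 11.4; python3 - <<'E'
from workcell import optics
from h import *
for n in("side","top"):
    c=optics.camera(n); pickle.dump(c,open(n+'2.pkl','wb'))
s,t=load('side2'),load('top2')
def crop(c,u0,v0,u1,v1,k): return cv2.resize(c['pixels'][v0:v1,u0:u1,::-1],None,fx=k,fy=k,interpolation=cv2.INTER_CUBIC)
cv2.imwrite('pics/c4.png',np.hstack([crop(s,200,170,320,320,4),crop(t,300,140,380,240,4)[:600].repeat(1,0)[:400] if 0 else cv2.copyMakeBorder(crop(t,300,140,380,240,4),0,200,0,0,cv2.BORDER_CONSTANT)]))
E
```

```text
t 5.45 tcp [ 0.5216 -0.2286  0.1509] yhead 11.51 tilt 0.02 j [ 0.65  0.42 -0.43  1.86  0.22  0.91  0.31] F [-1.1 -0.5 -1.5] w 0.157 g 34.99724015593529
[-1.3 -0.3  0.9] [0.02 0.01 0.11]
```

View pics/c4.png

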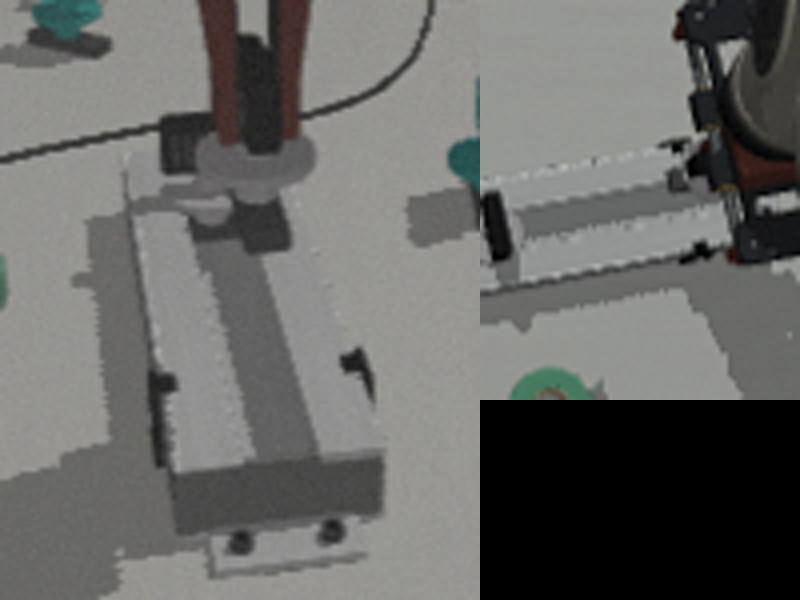

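```bash
python3 - <<'E'
from m import *
np.set_printoptions(precision=4,suppress=True)
s,t=load('side'),load('top'); s2,t2=load('side2'),load('top2')
k=lambda u0,v0,x,y,f:(u0+(x+.5)/f-.5,v0+(y+.5)/f-.5)
tcp=np.array([.5216,-.2286,.1509]); e=np.array([.2,-.98,0])
print('collar pred',proj(s2,tcp+[0,0,-.0119]),'obs',k(200,170,255,163,4))
print('foot end pred',proj(s2,tcp+.03*e+[0,0,-.0334]),'obs',k(200,170,267,228,4))
pl,pr=k(200,170,164,383,4),k(200,170,354,362,4)
tl,tr=k(270,165,710-368,149,4),k(270,165,686-368,46,4)
for a,b in((tl,pl),(tr,pr)): print('nub',a,b,tri(t,a,s,b),'top',onz(t,*a,.038),'side',onz(s,*b,.038))
for n,b in(('side',(pl,pr)),('top',(tl,tr))):
    c=s if n=='side' else t; print(n,'mid',(onz(c,*b[0],.038)+onz(c,*b[1],.038))/2)
# slot edges side, sub-pixel at rows, both
g=cv2.GaussianBlur(s2['pixels'].mean(2),(3,3),.8)
for v in(240,250,260,270):
    c=round(255.5+(v-232)*0.44); r=g[v]; thr=110
    i=c
    while r[i]<thr:i+=1
    R_=i-1+(thr-r[i-1])/(r[i]-r[i-1])
    i=c
    while r[i]<thr:i-=1
    L_=i+(r[i]-thr)/(r[i]-r[i+1])
    P,Q=onz(s,L_,v,.036),onz(s,R_,v,.036); n=np.array([.98,.2]);
    print(v,L_,R_,P[:2],Q[:2],'width',(Q-P)[:2]@n,'centre lateral n.p',(P+Q)[:2]@n/2)
print('tcp lateral',tcp[:2]@n,'tcp along',tcp@e)
for v,u0,u1 in((284.5,0,0),):pass
# rail near end corners of top face, side
for q in((178,472),(384,455)): 
    print('end corner',onz(s,*k(200,170,*q,4),.036))
E
```

```text
collar pred (np.float64(263.27827323916296), np.float64(208.58337280217586)) obs (263.375, 210.375)
foot end pred (np.float64(266.6906177200144), np.float64(230.4016526488292)) obs (266.375, 226.625)
nub (355.125, 201.875) (240.625, 265.375) (array([ 0.481 , -0.2382,  0.036 ]), np.float64(0.0034571427586213193)) top [ 0.479  -0.2381  0.038 ] side [ 0.483  -0.2401  0.038 ]
nub (349.125, 176.125) (288.125, 260.125) (array([ 0.561 , -0.2224,  0.0366]), np.float64(0.0019134963226990342)) top [ 0.5596 -0.2221  0.038 ] side [ 0.5618 -0.2239  0.038 ]
side mid [ 0.5224 -0.232   0.038 ]
top mid [ 0.5193 -0.2301  0.038 ]
240 252.74589747908723 266.0095673056421 [ 0.4979 -0.1613] [ 0.5225 -0.1608] width 0.024166768541513027 centre lateral n.p 0.4678017376075625
250 255.19940309735819 269.11417806221095 [ 0.5044 -0.193 ] [ 0.529  -0.1925] width 0.02426840883780818 centre lateral n.p 0.46780763486413984
260 257.82479450955526 272.14619003677814 [ 0.5105 -0.2221] [ 0.5349 -0.2215] width 0.023952583484451152 centre lateral n.p 0.46789635056097095
270 260.7228725185109 275.2452550501573 [ 0.5167 -0.2489] [ 0.5404 -0.2483] width 0.02333058696585719 centre lateral n.p 0.4682511897193572
tcp lateral 0.465448 tcp along 0.328348
end corner [ 0.4932 -0.2922  0.036 ]
end corner [ 0.5722 -0.2802  0.036 ]
```

The slot's right edge reads a lateral of 0.4799 in the side view and about 0.479 in top. That puts the slot's centre line at lateral ≈ 0.465, and the TCP is at 0.4654. The apparent left edge is lit floor seen through the slot, so I ignored it. The tabs' midpoint is about (0.5215, −0.231), 74 mm from the rail's middle, within the stated 65–85 mm.

>>> step_arm(
  delta_pos=[
    [-1.5,0,30],
    [-1.5,0,55],
    [-1.5,0,68],
    [-1.5,0,68],
    [-1.5,0,68],
  ],
  rot=[
    [0,0,0],
    [0,0,0],
    [0,0,0],
    [0,0,0],
    [0,0,0],
  ],
)

```text
time: 5.97
tcp_pos: [0.5216, -0.2309, 0.0825]
orientation: [-1.989, -2.431, 0.0]
force: [0.4, -0.2, -0.9]
width: 0.157
grip_force: 35.0
```

```bash
python3 go.py .5218 -.231 .056 11.4; python3 - <<'E'
from workcell import optics
from h import *
c=optics.camera("side"); pickle.dump(c,open('side3.pkl','wb'))
cv2.imwrite('pics/c5.png',cv2.resize(c['pixels'][200:310,220:320,::-1],None,fx=5,fy=5,interpolation=cv2.INTER_CUBIC))
E
```

```text
t 5.9667 tcp [ 0.5216 -0.2309  0.0825] yhead 11.42 tilt 0.06 j [ 0.62  0.51 -0.4   1.9   0.27  0.78  0.27] F [ 0.4 -0.2 -0.9] w 0.157 g 34.99719679355621
[-0.1  0.2 26.5] [-0.05 -0.04  0.02]
```

View pics/c5.png

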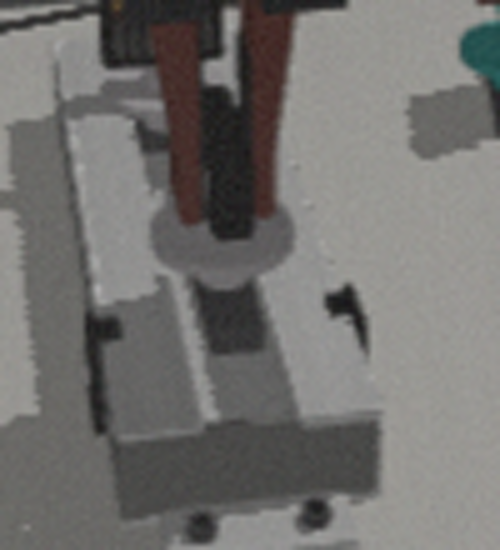

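The foot hovers over the slot at crop x 203–265. The slot's true edges are at about 185 and 283, so it is centred, and I can lower it.

>>> step_arm(
  delta_pos=[
    [0,0,6],
    [0,0,12],
    [0,0,18],
    [0,0,24],
    [0,0,28],
    [0,0,30],
    [0,0,30],
  ],
  rot=[
    [0,0,0],
    [0,0,0],
    [0,0,0],
    [0,0,0],
    [0,0,0],
    [0,0,0],
    [0,0,0],
  ],
)

```text
time: 6.6
tcp_pos: [0.5213, -0.2311, 0.0519]
orientation: [-1.989, -2.43, 0.001]
force: [0.7, -0.3, -1.3]
width: 0.158
grip_force: 35.0
```

>>> step_arm(
  delta_pos=[
    [0,0,0.7],
    [0,0,1.4],
    [0,0,2],
    [0,0,2],
  ],
  rot=[
    [0,0,0],
    [0,0,0],
    [0,0,0],
    [0,0,0],
  ],
)

```text
time: 6.93
tcp_pos: [0.5218, -0.2313, 0.0506]
orientation: [1.99, 2.431, 0.0]
force: [-0.0, -0.1, -1.5]
width: 0.159
grip_force: 35.0
```

>>> step_arm(
  delta_pos=[
    [0,0,0.5],
    [0,0,1],
    [0,0,1],
  ],
  rot=[
    [0,0,0],
    [0,0,0],
    [0,0,0],
  ],
)

```text
time: 7.18
tcp_pos: [0.5218, -0.2313, 0.0503]
orientation: [1.99, 2.431, -0.0]
force: [-2.5, 0.6, 6.2]
width: 0.155
grip_force: 35.0
```

The collar is seated: +6 N at TCP z 0.0503, against 0.0504 expected. Now the quarter turn.

>>> step_arm(
  delta_pos=[
    [0,0,-0.5],
    [0,0,-0.5],
    [0,0,-0.5],
    [0,0,-0.5],
    [0,0,-0.5],
    [0,0,-0.5],
    [0,0,-0.5],
    [0,0,-0.5],
    [0,0,-0.5],
    [0,0,-0.5],
    [0,0,-0.5],
    [0,0,-0.5],
    [0,0,-0.5],
    [0,0,-0.5],
    [0,0,-0.5],
    [0,0,-0.5],
    [0,0,-0.5],
    [0,0,-0.5],
  ],
  rot=[
    [0,0,6],
    [0,0,12],
    [0,0,18],
    [0,0,24],
    [0,0,30],
    [0,0,36],
    [0,0,42],
    [0,0,48],
    [0,0,54],
    [0,0,60],
    [0,0,66],
    [0,0,72],
    [0,0,78],
    [0,0,84],
    [0,0,88],
    [0,0,90],
    [0,0,90],
    [0,0,90],
  ],
)

```text
time: 8.68
tcp_pos: [0.5222, -0.2311, 0.0504]
orientation: [3.126, 0.315, 0.001]
force: [-0.1, 0.2, 1.6]
width: 0.159
grip_force: 35.0
```

```bash
python3 go.py .5218 -.2313 .0503 -78.6; python3 - <<'E'
from workcell import optics
from h import *
c=optics.camera("side"); pickle.dump(c,open('side4.pkl','wb'))
cv2.imwrite('pics/c6.png',cv2.resize(c['pixels'][190:310,200:340,::-1],None,fx=5,fy=5,interpolation=cv2.INTER_CUBIC))
E
```

```text
t 8.6833 tcp [ 0.5222 -0.2311  0.0504] yhead -78.5 tilt 0.05 j [ 0.3   0.53  0.01  1.94 -0.01  0.67 -1.05] F [-0.1  0.2  1.6] w 0.159 g 34.99794378876686
[-0.5  0.1  0.1] [ 0.02 -0.05  0.1 ]
```

View pics/c6.png

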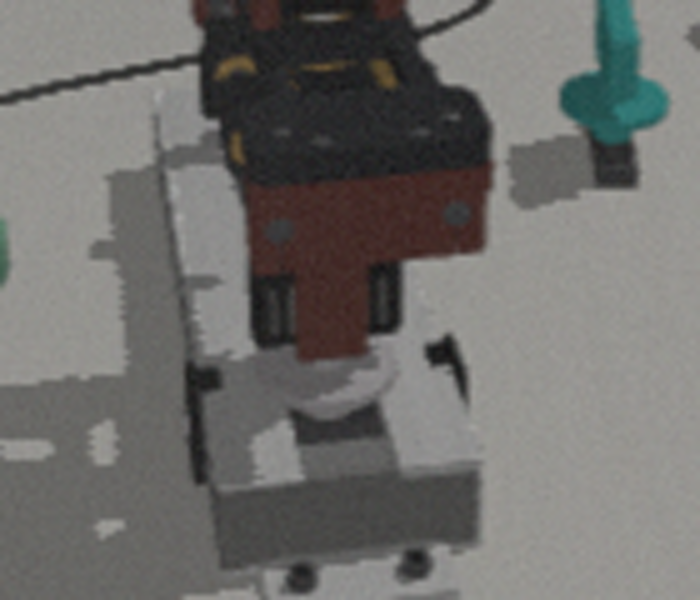

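The grip bar now lies crosswise between the tabs, at crop (207,378) and (440,352), with the collar flat on the rail. Now I release and retreat.

>>> step_arm(
  delta_pos=[
    [0,0,0],
    [0,0,0],
    [0,0,0],
    [0,0,0],
    [0,0,0],
    [0,0,0],
    [0,0,0],
    [0,0,0],
  ],
  rot=[
    [0,0,0],
    [0,0,0],
    [0,0,0],
    [0,0,0],
    [0,0,0],
    [0,0,0],
    [0,0,0],
    [0,0,0],
  ],
  hand=0.7,
)

```text
time: 9.4
tcp_pos: [0.5217, -0.2313, 0.05]
orientation: [3.126, 0.312, -0.0]
force: [1.0, -0.6, -0.1]
width: 0.689
grip_force: 0.0
```

>>> step_arm(
  delta_pos=[
    [0,0,-15],
    [0,0,-35],
    [0,0,-60],
    [0,0,-95],
    [0,0,-130],
    [0,0,-170],
    [0,0,-190],
    [0,0,-190],
    [0,0,-190],
  ],
  rot=[
    [0,0,0],
    [0,0,0],
    [0,0,0],
    [0,0,0],
    [0,0,0],
    [0,0,0],
    [0,0,0],
    [0,0,0],
    [0,0,0],
  ],
)

```text
time: 10.15
tcp_pos: [0.5223, -0.2314, 0.2413]
orientation: [3.125, 0.312, 0.004]
force: [0.0, 0.0, 0.0]
width: 0.698
grip_force: 0.0
```

```bash
python3 go.py; python3 - <<'E'
from workcell import optics
from m import *
c=optics.camera("side"); pickle.dump(c,open('side5.pkl','wb'))
cv2.imwrite('pics/c7.png',cv2.resize(c['pixels'][190:310,200:340,::-1],None,fx=5,fy=5,interpolation=cv2.INTER_CUBIC))
g=proj(c,[.5222,-.2311,.066]); print('pred grip',g)
E
```

```text
t 10.15 tcp [ 0.5223 -0.2314  0.2413] yhead -78.6 tilt 0.16 j [ 0.29  0.29  0.03  1.79 -0.01  1.06 -1.06] F [0. 0. 0.] w 0.698 g 0.0
pred grip (np.float64(264.2402075564489), np.float64(248.43858333359503))
```

View pics/c7.png

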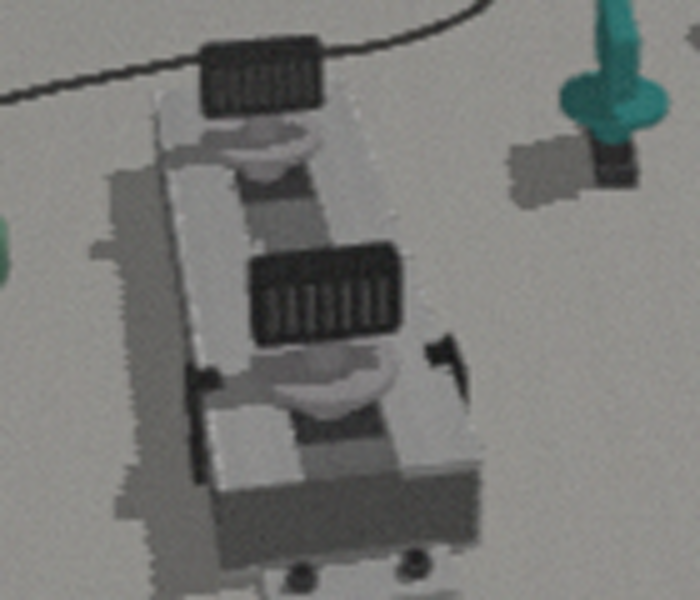

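The stop stands upright like the fitted one. Its collar centre, about crop (332,364), lies on the line between the tabs, and its grip bar is parallel to the fitted stop's. The gripper is clear, so I'm handing in.

```bash
python3 -c "
from workcell import ctrl
print(ctrl.close_job())"
```

```text
the job is handed in; nothing more can be done
None
```

The bar-footed stop is seated at the index tabs and turned a quarter so its foot lies crosswise under the lips. It stands upright with the gripper clear, and the job was handed in at about 10 s with the disc stop left untouched.

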